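# Return two samples to their cold blocks and free the balance for the third

## Robot

A 7-joint arm with a two-finger parallel gripper is mounted at the origin on a cart in front of the work surface, level with it; the furniture and walls round the work are solid. World frame = base frame: x ahead of the robot, y to its left, z up, the work surface at z = 0. Lengths are in mm, angles in rad, forces in N, time in s.
With the tool pointing down it reaches from about 400 to 875 mm from the base axis. Payload 4.4 kg.
Tool frame: the origin (TCP) lies midway between the tips of the shut fingers; the grasp point (between the pads) lies 19 mm behind it; z points along the fingers, y is the line along which they close (so a half turn about z gives the same grasp; the last joint's range is limited). The gripper opens to 85 mm and grips with 20 to 120 N. Pads are 22 mm wide; open, the fingers measure 114 mm over their backs; the gripper's body (76 mm by 85 mm) begins 54 mm behind the grasp point. The pads swing forward as they close: fully open they stand 13 mm farther back than shut.
Start: joints at [1.268, 0.628, 0.038, 1.517, -0.027, 0.996, -0.02], TCP at [152.514, -631.868, 206.313] pointing down, gripper open.
Joint ranges: [-3.06, 3.06], [-0.37, 2.12], [-1.25, 1.32], [0.18, 2.47], [-1.1, 4.24], [0.23, 1.98], [-2.94, 2.94]. Speed limits (rad/s): [2.57, 2.57, 3.14, 3.14, 3.14, 3.14, 3.14].

## Interface

Orientations are given as [roll, pitch, yaw] about the fixed x, y, z axes, in that order (R = Rz(yaw) Ry(pitch) Rx(roll)).
In Python, from cell import monitor, cams, ctrl gives the robot as it stands.
- The arm moves only by the tool drive_tool, never from a script. Its argument "motion" is a list of rows, each an object with "fingers": the opening, from 0 (shut) to 1 (fully open); "linear": the shift along the tool's x, y, z in m, a list of three; "twist": the turn about the tool's z in rad. In form: [{"fingers": fingers, "linear": [x, y, z], "twist": twist}, ...]. A call has 1 to 5 rows; each row shifts and turns the commanded pose from where the row before left it, along the tool's axes as they then stand; what a row does not reach is not made up. A row lasts 1/12 s, in which the tool goes at most 41.7 mm and 7.16 degrees, less where a joint would pass 70% of its speed; a pose out of reach is approached as far as the arm can. A call with a gripper value outside its range is refused whole. The fingers move at their own pace and stop on an object; the grip force is fixed at half the most. Time passes only in rows, so rows that do not move let the fingers close. It gives the time, the measured TCP pose, the force, the opening and the grip force at its end, in the units of the state.
- monitor.read_state(): the state, without advancing time (a new reading comes with each control period).
- cams.get_image(name): name is "scene" or "top" or "wrist"; returns a dict with "color" (400x640x3 uint8, blue, green, red), "K" (3x3 intrinsics, pixels), "R" (3x3) and "t" (3): a world point X has camera coordinates R X + t. Camera axes: x right, y down, z forward; pixel columns grow to the right and rows downward; lengths in mm; the calibration is good to about 2 mm. A picture is of the moment at which its call begins. There is no depth.
- ctrl.finish_job(): hands the job in; it is judged then, once.
The state is a dict: "clock": time; "qpos": joint angles; "qd": joint speeds; "tau": joint torques, N m; "eef_pos": TCP position; "tool_rot": TCP orientation; "force": force on the tool from outside, world axes, zero at the start; "torque": the same for the moment, N m; "width": finger opening in mm; "gripper_force": force on a finger pad.
Only numpy, scipy, OpenCV 4.12 (cv2) and the standard library are available. Lean on these libraries where they do the work, as an engineer would, in place of code of your own. Each camera call takes 0.05 s, during which the arm holds its last target. There are 200 camera calls.

## Task

The sample jars are in one another's places: put the blue-capped jar and the amber jar each right down into the cold block that is bored for it and has its cap's colour (blue, black), and stand the small cream jar, which is to be weighed next, in the middle of the balance pan. The white block or any clear bit of bench can hold a jar on the way. Keep the jars upright, do not press hard on the balance, and leave the wash bottle, beaker and stopwatch where they are.

Things in the scene. Friction and masses are not known exactly. Their poses are not given: they have to be found in the camera images.
- jar_white: White screw-cap sample jar with a blue cap, 59 mm body diameter, 71 mm tall, cap 53 mm in diameter (top 14 mm), upright, loose, about 0.1 kg. Origin: centre of its underside; z up along the jar. Body sides are straight from the bottom up to about 55 mm. Starts on the balance pan.
- jar_amber: Amber-brown screw-cap sample jar with a black cap, 51 mm body diameter, 89 mm tall, cap 46 mm in diameter (top 17 mm), upright, loose, about 0.1 kg. Origin: centre of its underside; z up along the jar. Body sides are straight from the bottom up to about 70 mm. Starts loosely in the well of the blue block, which is too wide for it.
- jar_small: Small cream-coloured screw-cap sample jar with an off-white cap, 35 mm body diameter, 61 mm tall, cap 31 mm in diameter (top 12 mm), upright, loose, about 0.1 kg. Origin: centre of its underside; z up along the jar. Body sides are straight from the bottom up to about 48 mm. Starts loosely in the well of the black block, which is too wide for it.
- balance: Compact laboratory balance, fixed, white housing 176 x 128 mm with display and keys on the side towards the robot and a round steel pan 105 mm in diameter; the flat top of the pan is 42 mm above the bench. Origin: on the bench under the centre of the pan; -x points to the keys, z up.
- blue_block: Blue cold block, fixed: 84 mm square, coated blue, on a bare aluminium foot 90 mm square, with a bright band round its sides. One round well, 64 mm wide, 22 mm deep, 5 mm chamfer, made for the blue-capped jar (59 mm). Top 40 mm, well floor 18 mm above the bench. Origin: on the bench under the well's centre; z up. Holds the amber jar at the start.
- black_block: Black cold block, fixed: 84 mm square, coated black, on a bare aluminium foot 90 mm square, with a bright band round its sides. One round well, 56 mm wide, 22 mm deep, 5 mm chamfer, made for the amber, black-capped jar (51 mm). Top 40 mm, well floor 18 mm above the bench. Origin: on the bench under the well's centre; z up. Holds the small cream jar at first; too narrow for the blue-capped jar.
- white_block: White cold block, fixed: 84 mm square, coated white, on a bare aluminium foot 90 mm square, with a bright band round its sides. One round well, 40 mm wide, 22 mm deep, 5 mm chamfer, made for the small cream jar (35 mm). Top 40 mm, well floor 18 mm above the bench. Origin: on the bench under the well's centre; z up. Empty at the start; the other two jars are too wide for it.
- wash_bottle: Bystander: white wash bottle with a red cap and bent spout, 68 x 87 x 191 mm, loose, behind the work. Origin: centre of its underside.
- beaker: Bystander: empty clear beaker, 71 mm diameter, 81 mm tall, loose, behind the work on the left. Origin: centre of its underside.
- stopwatch: Bystander: black stopwatch, 66 x 62 x 18 mm, lying loose on the bench near the robot on the right. Origin: centre of its underside.
Not all that is in view belongs to the job. What is shaped like the jar_amber but red is not meant. Leave any green look-alike of the jar_small alone.

How it is judged:
By the outcome, as a careful person would: the job done as asked, in the order asked, and still so for the second after the job is handed in, with the robot touching nothing.
It also fails if it takes over 128 s, if anything falls off the work surface, if the arm or the gripper's body presses on something with over 40 N, if the wrist force passes 120 N, or if a joint passes its speed limit or range.

## Working session

There is one attempt and no reset: what is moved stays moved. The work goes in short steps, Python scripts to look and compute and a tool call to move; the robot and the scene stay as the last step left them, time stands still between calls to the robot, and variables do not carry over. Pictures are saved under pics/ and viewed, at most 15 in all, crops included, and the job is handed in when it is done.

Besides the shell and the picture viewer there is one more tool, called after "Request:" in YAML: its name, and indented under it one key for each argument. drive_tool: Moves the arm, as the interface text tells. Its arguments: {"type":"object","properties":{"motion":{"type":"array"}},"required":["motion"]}

```bash
ls; mkdir -p pics; python3 - <<'E'
from cell import monitor,cams,ctrl
import cv2
s=monitor.read_state(); print({k:s[k] for k in ('clock','eef_pos','tool_rot','width','force')})
for n in("scene","top"):
    d=cams.get_image(n); cv2.imwrite(f'pics/{n}0.png',d['color']); print(n,d['K'].round(1).tolist(),d['R'].round(3).tolist(),d['t'].round(1).tolist())
E
```

```text
pics
{'clock': 0.0, 'eef_pos': array([ 152.33498296, -631.18157284,  205.36702713]), 'tool_rot': array([-3.13964271e+00,  3.23829613e-05,  2.36736263e-01]), 'width': 85.35076749176552, 'force': array([ 1.05923227, -0.41912248,  0.23649612])}
scene [[398.2, 0.0, 319.8], [0.0, 398.2, 197.8], [0.0, 0.0, 1.0]] [[-0.786, -0.618, 0.005], [-0.252, 0.313, -0.916], [0.564, -0.721, -0.402]] [362.7, 209.4, 669.6]
top [[480.5, 0.0, 320.9], [0.0, 480.5, 205.9], [0.0, 0.0, 1.0]] [[-0.013, -1.0, 0.001], [-0.994, 0.013, -0.113], [0.113, -0.002, -0.994]] [-101.7, 565.7, 1415.2]
```

View pics/scene0.png

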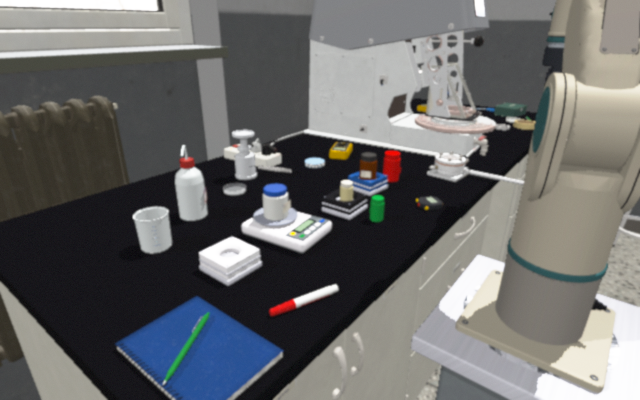

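View pics/top0.png

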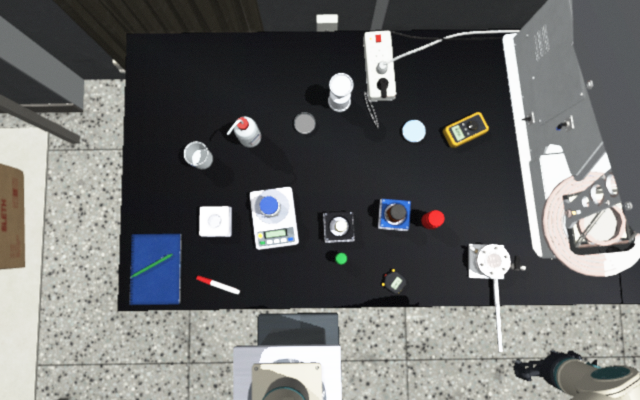

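The top view shows these objects:
- white block (215,221)
- balance pan with the blue-capped jar (269,205)
- black block with the cream jar (339,226), and the green look-alike beside it (341,258)
- blue block with the amber jar (396,213), and the red look-alike beside it (432,218)
- stopwatch (396,281)

Candidates for the amber jar are the brown/black one at (396,213) and the red one at (432,218). The brown one in the blue block fits. Candidates for the small jar are the cream one at (339,226) and the green one at (341,258). The cream one in the black block fits. I'll confirm both in an enlarged crop.

```bash
python3 - <<'E'
import cv2,numpy as np
t=cv2.imread('pics/top0.png')[180:272,190:450]; s=cv2.imread('pics/scene0.png')[145:285,190:450]
f=lambda a,k:cv2.resize(a,None,fx=k,fy=k,interpolation=cv2.INTER_CUBIC)
a=f(t,3);b=f(s,2.2);c=np.zeros((a.shape[0]+b.shape[0],780,3),np.uint8);c[:a.shape[0]]=a;c[a.shape[0]:,:b.shape[1]]=b
cv2.imwrite('pics/crop1.png',c);print(a.shape,b.shape)
E
```

```text
(276, 780, 3) (308, 572, 3)
```

View pics/crop1.png

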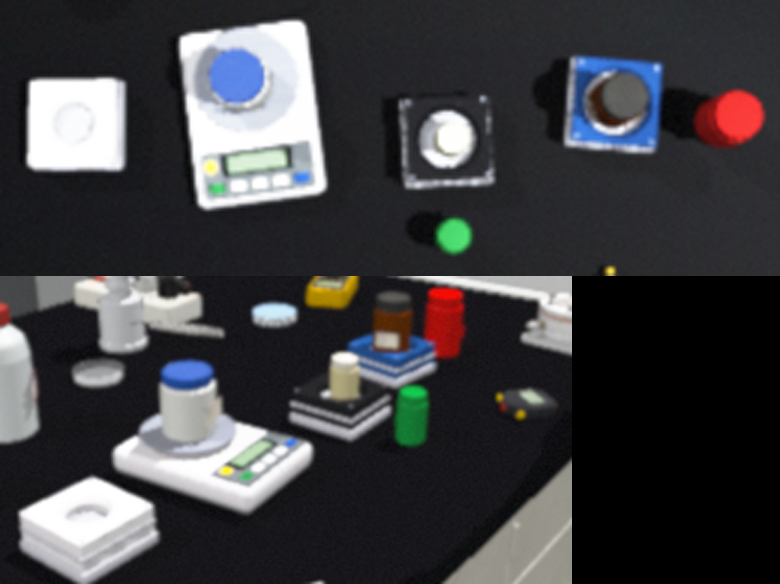

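The crop confirms it. The amber jar is the brown one with the black cap, sitting in the blue block at top crop (626,96). The cream jar is in the black block at (450,139). The red jar (730,117) and the green jar (454,236) are decoys. The blue-capped jar sits on the pan at (237,77). Next I'll triangulate.

```bash
cat > h.py <<'E'
from cell import monitor,cams,ctrl
import cv2,numpy as np
def ray(d,u,v):
    R=d['R'];c=-R.T@d['t'];r=R.T@np.linalg.solve(d['K'],[u,v,1]);return c,r
def atz(d,u,v,z):
    c,r=ray(d,u,v);return c+r*(z-c[2])/r[2]
def tri(obs):
    A=np.zeros((3,3));b=np.zeros(3)
    for d,u,v in obs:
        c,r=ray(d,u,v);r=r/np.linalg.norm(r);P=np.eye(3)-np.outer(r,r);A+=P;b+=P@c
    X=np.linalg.solve(A,b)
    e=[np.linalg.norm((np.eye(3)-np.outer(r/np.linalg.norm(r),r/np.linalg.norm(r)))@(X-c)) for c,r in (ray(*o) for o in obs)]
    return X.round(1),np.round(e,1)
E
python3 - <<'E'
from h import *
T=cams.get_image('top');S=cams.get_image('scene')
t=lambda x,y:(T,(x+.5)/3-.5+190,(y+.5)/3-.5+180)
s=lambda x,y:(S,(x+.5)/2.2-.5+190,(y-276+.5)/2.2-.5+145)
for n,a,b in [('bluecap',(237,77),(188,374)),('creamcap',(450,139),(344,360)),('ambercap',(626,96),(394,299)),('redtop',(739,116),(445,296)),('greentop',(454,236),(413,393)),
 ('whitewell',(75,124),(88,514)),('pan',(243,77),(187,434)),('blkwell',(447,140),(341,402)),('bluewell',(615,104),(393,347))]:
    print(n,*tri([t(*a),s(*b)]))
for n,p,z in [('wb',[(27,78),(125,78),(125,170),(28,170)],40),('bb',[(570,58),(662,65),(657,151),(567,147)],40),('kb',[(400,98),(489,97),(493,184),(404,187)],40)]:
    print(n,np.mean([atz(*t(*q),z) for q in p],0).round(1),[atz(*t(*q),z)[:2].round(0).tolist() for q in p])
print(atz(*t(243,77),42), 'stopw',atz(T,396,281,10),'beak',atz(T,198,155,40),'wash',atz(T,247,132,90))
E
```

```text
bluecap [559.8  40.2 109.6] [0.7 0.7]
creamcap [ 500.8 -162.2   77.8] [1.2 1.2]
ambercap [ 537.4 -329.6  104.8] [0.8 0.8]
redtop [ 519.1 -440.7   85.6] [1.6 1.6]
greentop [ 407.4 -165.3   59.8] [1. 1.]
whitewell [524.  210.6  35.3] [1.7 1.7]
pan [566.8  40.8  38.1] [0.8 0.8]
blkwell [ 503.3 -161.7   22.7] [0.7 0.7]
bluewell [ 535.6 -329.8   36.8] [0.1 0.1]
wb [522.5 207.   40. ] [[569.0, 257.0], [568.0, 159.0], [476.0, 158.0], [477.0, 254.0]]
bb [ 534.1 -328.4   40. ] [[582.0, -286.0], [574.0, -378.0], [488.0, -370.0], [493.0, -280.0]]
kb [ 500.2 -160.9   40. ] [[544.0, -115.0], [544.0, -204.0], [457.0, -206.0], [455.0, -118.0]]
[566.96938067  40.93863114  42.        ] stopw [ 336.80017129 -331.93776022   10.        ] beak [723.67658775 261.07123877  40.        ] wash [779.42630565 105.24169027  90.        ]
```

Request:
drive_tool:
  motion:
    - {"fingers": 1,"linear": [0,0,0],"twist": 0.118}
    - {"fingers": 1,"linear": [0,0,0],"twist": 0.118}
    - {"fingers": 1,"linear": [0.022,-0.029,0],"twist": 0}
    - {"fingers": 1,"linear": [0.022,-0.029,0],"twist": 0}
    - {"fingers": 1,"linear": [0.022,-0.029,0],"twist": 0}

```text
clock: 0.62
eef_pos: [218.6, -543.7, 205.9]
tool_rot: [-3.141, 0.0, -0.001]
force: [1.0, 0.7, -0.2]
width: 85.3
gripper_force: 0.0
```

Request:
drive_tool:
  motion:
    - {"fingers": 1,"linear": [0.022,-0.029,0],"twist": 0}
    - {"fingers": 1,"linear": [0.022,-0.029,0],"twist": 0}
    - {"fingers": 1,"linear": [0.022,-0.029,0],"twist": 0}
    - {"fingers": 1,"linear": [0.022,-0.029,0],"twist": 0}
    - {"fingers": 1,"linear": [0.022,-0.029,0],"twist": 0}

```text
clock: 1.03
eef_pos: [329.1, -398.2, 206.4]
tool_rot: [3.142, -0.0, 0.001]
force: [0.8, -0.8, 0.5]
width: 85.2
gripper_force: 0.0
```

Request:
drive_tool:
  motion:
    - {"fingers": 1,"linear": [0.022,-0.029,0],"twist": 0}
    - {"fingers": 1,"linear": [0.022,-0.029,0],"twist": 0}
    - {"fingers": 1,"linear": [0.022,-0.029,0],"twist": 0}
    - {"fingers": 1,"linear": [0.022,-0.029,0],"twist": 0}
    - {"fingers": 1,"linear": [0,0,0],"twist": 0}

```text
clock: 1.45
eef_pos: [421.7, -275.9, 206.3]
tool_rot: [-3.137, -0.003, 0.013]
force: [0.6, -0.1, -1.0]
width: 85.2
gripper_force: 0.0
```

```bash
python3 - <<'E'
from h import *
d=cams.get_image('wrist');cv2.imwrite('pics/w1.png',d['color'])
s=monitor.read_state();print(s['clock'],s['eef_pos'].round(1),s['tool_rot'].round(4),d['K'].round(0).tolist(),(-d['R'].T@d['t']).round(1),d['R'].round(3).tolist())
def px(X):
    p=d['K']@(d['R']@np.array(X,float)+d['t']);return (p[:2]/p[2]).round(1)
for X in ([500.8,-162.2,79],[501.5,-161.5,40],[536,-329.5,40],[537.4,-329.6,107]):print(X,px(X))
E
```

```text
1.5 [ 419.2 -279.5  206.2] [-3.1398e+00 -1.3000e-03  9.3000e-03] [[340.0, 0.0, 321.0], [0.0, 340.0, 199.0], [0.0, 0.0, 1.0]] [ 497.8 -275.1  373.6] [[0.013, -1.0, -0.005], [-0.955, -0.014, 0.297], [-0.297, 0.001, -0.955]]
[500.8, -162.2, 79] [186.7  87.8]
[501.5, -161.5, 40] [201.9  87.7]
[536, -329.5, 40] [384.1  50. ]
[537.4, -329.6, 107] [400.3  36.5]
```

View pics/w1.png

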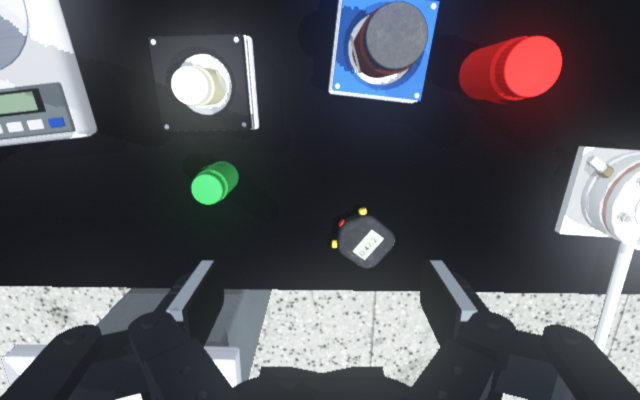

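In the wrist view the cream cap is at (190,86), 3 px from where I predicted it. The amber cap is at (397,37). The green and red decoys are at (215,183) and (530,68). I'll move over the cream jar.

Request:
drive_tool:
  motion:
    - {"fingers": 1,"linear": [0.021,-0.03,0],"twist": 0}
    - {"fingers": 1,"linear": [0.021,-0.03,0],"twist": 0}
    - {"fingers": 1,"linear": [0.021,-0.03,0.01],"twist": 0}
    - {"fingers": 1,"linear": [0.021,-0.03,0.01],"twist": 0}
    - {"fingers": 1,"linear": [0,0,0.01],"twist": 0}

```text
clock: 1.92
eef_pos: [504.9, -156.5, 176.0]
tool_rot: [-3.138, -0.004, 0.01]
force: [0.4, 0.3, 0.1]
width: 85.3
gripper_force: 0.0
```

Request:
drive_tool:
  motion:
    - {"fingers": 1,"linear": [0,0,0],"twist": 0}
    - {"fingers": 1,"linear": [0,0,0],"twist": 0}
    - {"fingers": 1,"linear": [0,0,0],"twist": 0}

```text
clock: 2.17
eef_pos: [499.3, -165.8, 176.6]
tool_rot: [3.14, 0.0, -0.002]
force: [0.5, -1.3, -0.5]
width: 85.0
gripper_force: 0.0
```

```bash
cat >> h.py <<'E'
def look(name,pts):
    d=cams.get_image('wrist');im=d['color'].copy()
    s=monitor.read_state();print(s['clock'],s['eef_pos'].round(1),s['tool_rot'].round(4),s['width'],s['force'].round(1))
    for X in pts:
        p=d['K']@(d['R']@np.array(X,float)+d['t']);p=p[:2]/p[2];print(X,p.round(1))
        cv2.drawMarker(im,tuple(int(round(a)) for a in p),(255,0,255),cv2.MARKER_CROSS,9,1)
    cv2.imwrite(f'pics/{name}.png',im);np.savez(f'pics/{name}.npz',K=d['K'],R=d['R'],t=d['t'],im=d['color']);return d
E
python3 - <<'E'
from h import *
look('w2',[[500.8,-162.2,79],[501.5,-161.5,40],[536,-329.5,40],[537.4,-329.6,107],[567,41,42]])
E
```

```text
2.2167 [ 499.5 -165.8  176.9] [ 3.1405e+00 -3.0000e-04 -2.6000e-03] 85.62503582846966 [-0.2 -0.7  1. ]
[500.8, -162.2, 79] [317.9 189.4]
[501.5, -161.5, 40] [317.5 177.1]
[536, -329.5, 40] [506.5 138.9]
[537.4, -329.6, 107] [556.9 149.5]
[567, 41, 42] [ 80.4 103.6]
```

View pics/w2.png

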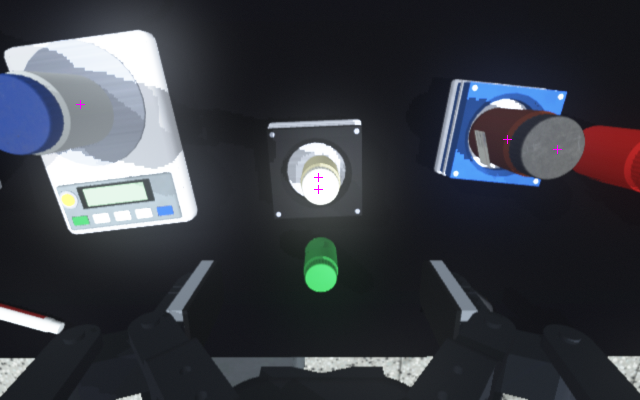

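The wrist view shows the cream cap at (321,184) and the black block's screws around (316.5,172). The blue block's screws centre on (507,135). I'll fuse these with the other two views.

```bash
python3 - <<'E'
from h import *
T=cams.get_image('top');S=cams.get_image('scene');W=dict(np.load('pics/w2.npz'))
t=lambda x,y:(T,(x+.5)/3-.5+190,(y+.5)/3-.5+180)
s=lambda x,y:(S,(x+.5)/2.2-.5+190,(y-276+.5)/2.2-.5+145)
# exact centroid of cream cap in wrist
im=W['im'].astype(int);m=((im.min(2)>215)).astype(np.uint8);m[:, :290]=0;m[:,350:]=0;m[:160]=0;m[205:]=0
n,l,st,c=cv2.connectedComponentsWithStats(m);print(st[1:],c[1:].round(1))
for n,a,b,w,z in [('cream',(450,139),(344,360),(321,184),79),('amber',(626,96),(394,299),(553,147),107),('bluewell',(615,104),(393,347),(507,135),40),('blkwell',(447,140),(341,402),(316.5,172),40)]:
    o=[t(*a),s(*b),(W,)+w];print(n,[atz(*q,z)[:2].round(1).tolist() for q in o],tri([o[0],o[2]]),tri(o))
def sq(pp):
    p=np.array(pp,float);return [atz(W,*q,40)[:2].round(1).tolist() for q in p]
print(sq([(271,134),(357,130),(360,211),(278,214)]),sq([(474,88),(560,97),(537,182),(456,173)]))
E
```

```text
[[ 290  160   51   45 1227]] [[319.6 184.8]]
cream [[499.7, -162.8], [500.2, -159.0], [505.3, -164.7]] (array([ 500.8, -164.1,   61.8]), array([0.6, 0.6])) (array([ 502.5, -163.8,   76.1]), array([2.8, 1. , 2.2]))
amber [[536.4, -329.6], [534.5, -323.1], [539.2, -326.6]] (array([ 537.6, -331. ,  100. ]), array([0.5, 0.5])) (array([ 537.9, -329.5,  104.1]), array([1.3, 0.7, 1.1]))
bluewell [[535.2, -329.4], [531.4, -322.4], [539.4, -329.4]] (array([ 537.3, -331.1,   34.8]), array([1.8, 1.8])) (array([ 537.1, -331. ,   35.9]), array([1.7, 0.6, 2. ]))
blkwell [[501.5, -161.4], [482.4, -129.4], [506.3, -160.6]] (array([ 502.7, -161.2,   25. ]), array([0.8, 0.8])) (array([ 502.9, -161. ,   23.2]), array([1.1, 0.8, 0.7]))
[[540.7, -120.6], [544.1, -196.5], [468.4, -201.6], [465.5, -123.7]] [[579.0, -294.9], [571.6, -369.5], [496.4, -364.0], [505.1, -288.3]]
```

Request:
drive_tool:
  motion:
    - {"fingers": 1,"linear": [0.003,-0.001,0.033],"twist": 0}
    - {"fingers": 1,"linear": [0,0,0.033],"twist": 0}
    - {"fingers": 1,"linear": [0,0,0.033],"twist": 0}
    - {"fingers": 1,"linear": [0,0,0.033],"twist": 0}
    - {"fingers": 1,"linear": [0,0,0],"twist": 0}

```text
clock: 2.73
eef_pos: [498.8, -162.2, 39.6]
tool_rot: [-3.139, 0.009, -0.0]
force: [-0.8, -0.2, 0.0]
width: 85.3
gripper_force: 0.0
```

Request:
drive_tool:
  motion:
    - {"fingers": 1,"linear": [0,0,0],"twist": 0}
    - {"fingers": 1,"linear": [0,0,0],"twist": 0}
    - {"fingers": 1,"linear": [0,0,0],"twist": 0}

```text
clock: 2.98
eef_pos: [504.9, -163.5, 46.6]
tool_rot: [3.14, -0.004, 0.0]
force: [0.6, 0.5, -0.1]
width: 85.1
gripper_force: 0.0
```

```bash
python3 - <<'E'
from h import *
look('w3',[[503,-164,79],[503,-161.5,40]])
E
```

```text
3.0333 [ 504.8 -163.3   46.6] [ 3.1404e+00 -4.2000e-03  4.0000e-04] 85.64639233012551 [-0.8 -0.6 -0.5]
[503, -164, 79] [324.3 275.8]
[503, -161.5, 40] [319.2 239.9]
```

View pics/w3.png

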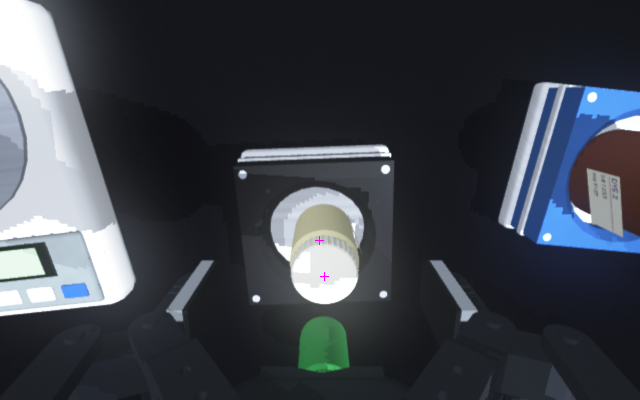

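The cap at (325,272) and well at (316,233) agree to about 3 mm, and the jar is centred between the pads. I'll close.

Request:
drive_tool:
  motion:
    - {"fingers": 0,"linear": [0.001,0,0],"twist": 0}
    - {"fingers": 0,"linear": [0,0,0],"twist": 0}
    - {"fingers": 0,"linear": [0,0,0],"twist": 0}
    - {"fingers": 0,"linear": [0,0,0],"twist": 0}
    - {"fingers": 0,"linear": [0,0,0],"twist": 0}

```text
clock: 3.45
eef_pos: [504.6, -162.8, 44.9]
tool_rot: [3.141, -0.001, 0.001]
force: [0.0, 0.2, 8.9]
width: 28.6
gripper_force: 58.6
```

Request:
drive_tool:
  motion:
    - {"fingers": 0,"linear": [0,0,0],"twist": 0}
    - {"fingers": 0,"linear": [0,0,0],"twist": 0}
    - {"fingers": 0,"linear": [0,0,0],"twist": 0}
    - {"fingers": 0,"linear": [0,0,0],"twist": 0}
    - {"fingers": 0,"linear": [0,0,0],"twist": 0}

```text
clock: 3.87
eef_pos: [504.5, -162.7, 44.9]
tool_rot: [3.141, -0.001, 0.001]
force: [-0.4, -0.0, 6.5]
width: 28.4
gripper_force: 58.7
```

Request:
drive_tool:
  motion:
    - {"fingers": 0,"linear": [0,0,-0.003],"twist": 0}
    - {"fingers": 0,"linear": [0,0,-0.01],"twist": 0}
    - {"fingers": 0,"linear": [0,0,-0.015],"twist": 0}
    - {"fingers": 0,"linear": [0,0,-0.015],"twist": 0}
    - {"fingers": 0,"linear": [0,0,-0.007],"twist": 0}

```text
clock: 4.28
eef_pos: [505.0, -162.9, 96.3]
tool_rot: [3.141, -0.002, 0.001]
force: [0.1, -0.7, -1.4]
width: 28.3
gripper_force: 59.2
```

Request:
drive_tool:
  motion:
    - {"fingers": 0,"linear": [0,0,0],"twist": 0}
    - {"fingers": 0,"linear": [0,0,0],"twist": 0}
    - {"fingers": 0,"linear": [0,0,0],"twist": 0}
    - {"fingers": 0,"linear": [0,0,0],"twist": 0}

```text
clock: 4.62
eef_pos: [503.5, -162.4, 93.6]
tool_rot: [-3.141, 0.001, 0.001]
force: [-1.0, -0.0, -1.9]
width: 28.2
gripper_force: 59.2
```

```bash
python3 - <<'E'
from h import *
d=look('w4',[[505,-163,40]])
S=cams.get_image('scene')['color'][120:250,290:450];s=cv2.resize(S,None,fx=2.5,fy=2.5,interpolation=2)
w=cv2.imread('pics/w4.png')[:,140:500];c=np.zeros((400,770,3),np.uint8);c[:,:360]=w;c[:s.shape[0],365:365+s.shape[1]]=s
cv2.imwrite('pics/c4.png',c)
E
```

```text
4.6667 [ 503.5 -162.4   93.6] [-3.1412e+00  1.5000e-03  8.0000e-04] 28.373753216952597 [ 0.4 -0.3 -0.5]
[505, -163, 40] [323.5 206.9]
```

View pics/c4.png

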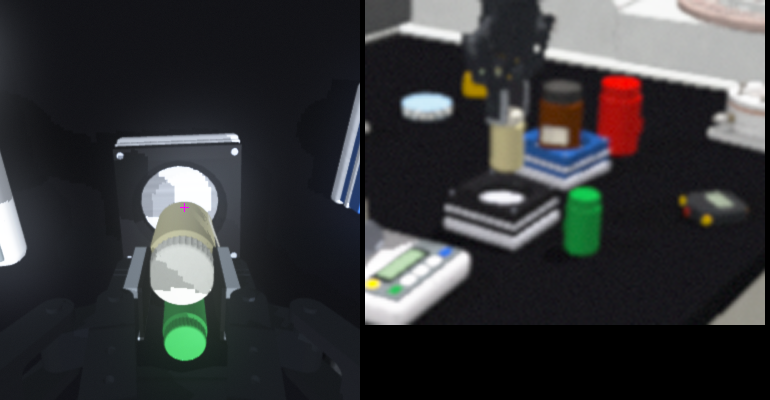

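The lift is good: in both views the jar hangs upright between the pads and the well is empty. I'll park it on clear bench behind the black block.

Request:
drive_tool:
  motion:
    - {"fingers": 0,"linear": [0.02,0,0],"twist": 0}
    - {"fingers": 0,"linear": [0.034,0,0],"twist": 0}
    - {"fingers": 0,"linear": [0.034,0,0],"twist": 0}
    - {"fingers": 0,"linear": [0.034,0,0],"twist": 0}
    - {"fingers": 0,"linear": [0.018,0,0],"twist": 0}

```text
clock: 5.13
eef_pos: [648.2, -161.7, 93.9]
tool_rot: [-3.141, -0.003, 0.002]
force: [1.1, -0.1, -0.6]
width: 28.2
gripper_force: 59.2
```

Request:
drive_tool:
  motion:
    - {"fingers": 0,"linear": [0,0,0],"twist": 0}
    - {"fingers": 0,"linear": [0,0,0],"twist": 0}
    - {"fingers": 0,"linear": [0,0,0.02],"twist": 0}
    - {"fingers": 0,"linear": [0,0,0.02],"twist": 0}
    - {"fingers": 0,"linear": [0,0,0.01],"twist": 0}

```text
clock: 5.55
eef_pos: [640.8, -162.4, 41.9]
tool_rot: [-3.141, 0.005, 0.0]
force: [-1.1, -0.3, -1.5]
width: 28.1
gripper_force: 59.2
```

Request:
drive_tool:
  motion:
    - {"fingers": 0,"linear": [0,0,0.006],"twist": 0}
    - {"fingers": 0,"linear": [0,0,0],"twist": 0}
    - {"fingers": 0,"linear": [0,0,0.004],"twist": 0}
    - {"fingers": 0,"linear": [0,0,0.002],"twist": 0}
    - {"fingers": 0,"linear": [0,0,0],"twist": 0}

```text
clock: 5.97
eef_pos: [644.3, -162.6, 32.7]
tool_rot: [3.141, -0.001, 0.001]
force: [-0.6, -0.5, -0.6]
width: 28.5
gripper_force: 59.2
```

Request:
drive_tool:
  motion:
    - {"fingers": 0,"linear": [0,0,0.002],"twist": 0}
    - {"fingers": 0,"linear": [0,0,0.001],"twist": 0}
    - {"fingers": 0,"linear": [0,0,0],"twist": 0}
    - {"fingers": 0,"linear": [0,0,0],"twist": 0}

```text
clock: 6.3
eef_pos: [644.2, -162.5, 29.5]
tool_rot: [3.142, -0.0, 0.001]
force: [-0.0, -0.5, -1.0]
width: 28.4
gripper_force: 59.2
```

Request:
drive_tool:
  motion:
    - {"fingers": 0,"linear": [0,0,0.001],"twist": 0}
    - {"fingers": 0,"linear": [0,0,0],"twist": 0}
    - {"fingers": 0,"linear": [0,0,0],"twist": 0}

```text
clock: 6.55
eef_pos: [644.1, -162.5, 28.3]
tool_rot: [-3.142, 0.0, 0.001]
force: [-0.4, -0.2, -1.2]
width: 28.1
gripper_force: 59.2
```

Request:
drive_tool:
  motion:
    - {"fingers": 0,"linear": [0,0,0.001],"twist": 0}
    - {"fingers": 0,"linear": [0,0,0],"twist": 0}
    - {"fingers": 0,"linear": [0,0,0],"twist": 0}

```text
clock: 6.8
eef_pos: [644.1, -162.5, 27.3]
tool_rot: [-3.142, 0.0, 0.001]
force: [-0.4, 0.1, 0.0]
width: 28.1
gripper_force: 59.2
```

Request:
drive_tool:
  motion:
    - {"fingers": 0,"linear": [0,0,0.001],"twist": 0}
    - {"fingers": 0,"linear": [0,0,0],"twist": 0}
    - {"fingers": 0,"linear": [0,0,0],"twist": 0}

```text
clock: 7.05
eef_pos: [644.6, -162.6, 27.1]
tool_rot: [3.141, -0.001, 0.001]
force: [-1.1, -0.0, 4.5]
width: 28.0
gripper_force: 59.9
```

Contact came at TCP z 27, which matches the 18 mm well floor. Release and rise.

Request:
drive_tool:
  motion:
    - {"fingers": 1,"linear": [0,0,0],"twist": 0}
    - {"fingers": 1,"linear": [0,0,0],"twist": 0}
    - {"fingers": 1,"linear": [0,0,0],"twist": 0}
    - {"fingers": 1,"linear": [0,0,0],"twist": 0}
    - {"fingers": 1,"linear": [0,0,0],"twist": 0}

```text
clock: 7.47
eef_pos: [644.0, -162.5, 26.1]
tool_rot: [-3.142, 0.0, 0.001]
force: [-1.1, 0.4, 0.4]
width: 84.7
gripper_force: 0.0
```

Request:
drive_tool:
  motion:
    - {"fingers": 1,"linear": [0,0,0],"twist": 0}
    - {"fingers": 1,"linear": [0,0,-0.02],"twist": 0}
    - {"fingers": 1,"linear": [0,0,-0.035],"twist": 0}
    - {"fingers": 1,"linear": [0,0,-0.035],"twist": 0}
    - {"fingers": 1,"linear": [0,0,-0.035],"twist": 0}

```text
clock: 7.88
eef_pos: [643.7, -162.4, 152.3]
tool_rot: [-3.141, 0.001, 0.001]
force: [-0.3, -0.6, -0.1]
width: 85.2
gripper_force: 0.0
```

Request:
drive_tool:
  motion:
    - {"fingers": 1,"linear": [-0.02,0.033,-0.01],"twist": 0}
    - {"fingers": 1,"linear": [-0.02,0.033,-0.01],"twist": 0}
    - {"fingers": 1,"linear": [-0.02,0.033,-0.01],"twist": 0}
    - {"fingers": 1,"linear": [-0.02,0.033,0],"twist": 0}
    - {"fingers": 1,"linear": [-0.02,0.033,0],"twist": 0}

```text
clock: 8.3
eef_pos: [543.6, -329.2, 182.4]
tool_rot: [3.141, -0.002, 0.001]
force: [1.1, -0.1, 0.7]
width: 85.6
gripper_force: 0.0
```

Request:
drive_tool:
  motion:
    - {"fingers": 1,"linear": [-0.006,0,0],"twist": 0}
    - {"fingers": 1,"linear": [0,0,0],"twist": 0}
    - {"fingers": 1,"linear": [0,0,0],"twist": 0}
    - {"fingers": 1,"linear": [0,0,0],"twist": 0}
    - {"fingers": 1,"linear": [0,0,0],"twist": 0}

```text
clock: 8.72
eef_pos: [539.7, -325.6, 181.2]
tool_rot: [-3.141, -0.001, 0.004]
force: [0.2, 0.1, -0.7]
width: 85.1
gripper_force: 0.0
```

```bash
python3 - <<'E'
from h import *
look('w5',[[538,-329.5,107],[537.5,-330.5,40],[505,-162,40]])
E
```

```text
8.7667 [ 539.6 -325.8  181.2] [-3.1409e+00 -6.0000e-04  3.7000e-03] 85.30358885181214 [-0.1 -0.3  0.3]
[538, -329.5, 107] [327.8 202.3]
[537.5, -330.5, 40] [327.7 180.7]
[505, -162, 40] [152.7 212.6]
```

View pics/w5.png

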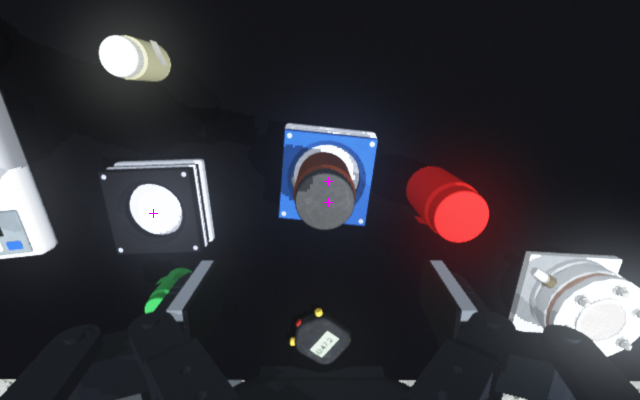

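The amber cap at (326,200) and the empty black well at (151,212) both agree with the model within 2 mm. The cream jar stands upright at (130,58). I'll descend on the amber jar.

Request:
drive_tool:
  motion:
    - {"fingers": 1,"linear": [0,0.0025,0.02],"twist": 0}
    - {"fingers": 1,"linear": [0,0,0.03],"twist": 0}
    - {"fingers": 1,"linear": [0,0,0.03],"twist": 0}
    - {"fingers": 1,"linear": [0,0,0.03],"twist": 0}
    - {"fingers": 1,"linear": [0,0,0.015],"twist": 0}

```text
clock: 9.18
eef_pos: [537.2, -327.6, 52.7]
tool_rot: [-3.139, 0.004, 0.003]
force: [-0.2, -0.0, -0.6]
width: 85.4
gripper_force: 0.0
```

Request:
drive_tool:
  motion:
    - {"fingers": 1,"linear": [0,0,0.008],"twist": 0}
    - {"fingers": 1,"linear": [0,0,0],"twist": 0}
    - {"fingers": 1,"linear": [0,0,0],"twist": 0}
    - {"fingers": 1,"linear": [0,0,0],"twist": 0}
    - {"fingers": 1,"linear": [0,0,0],"twist": 0}

```text
clock: 9.6
eef_pos: [539.5, -330.6, 49.9]
tool_rot: [3.14, -0.003, 0.001]
force: [-0.5, -0.4, 0.2]
width: 85.4
gripper_force: 0.0
```

```bash
python3 - <<'E'
from h import *
look('w6',[[539.5,-328.5,107]])
E
```

```text
9.65 [ 539.3 -330.6   49.8] [ 3.1403e+00 -2.4000e-03  8.0000e-04] 85.40170921660857 [-0.4 -0.5  0.1]
[539.5, -328.5, 107] [317.8 305.1]
```

View pics/w6.png

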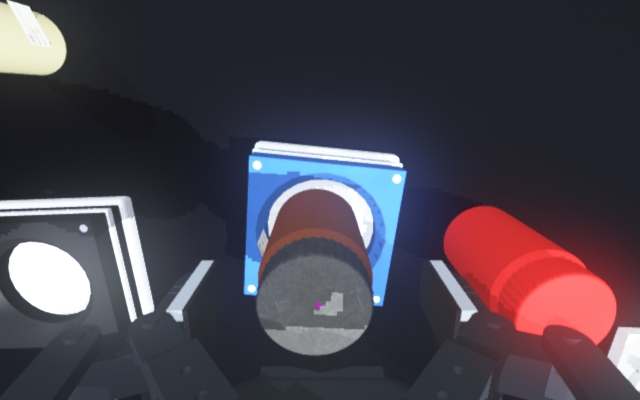

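The amber cap at (315,297) lies between the pads, perhaps 2 mm ahead. I'll nudge forward and close.

Request:
drive_tool:
  motion:
    - {"fingers": 0,"linear": [0.0015,0,0],"twist": 0}
    - {"fingers": 0,"linear": [0,0,0],"twist": 0}
    - {"fingers": 0,"linear": [0,0,0],"twist": 0}
    - {"fingers": 0,"linear": [0,0,0],"twist": 0}
    - {"fingers": 0,"linear": [0,0,0],"twist": 0}

```text
clock: 10.07
eef_pos: [540.5, -330.0, 49.2]
tool_rot: [3.141, -0.001, 0.001]
force: [0.1, 1.2, 5.0]
width: 46.9
gripper_force: 61.2
```

Request:
drive_tool:
  motion:
    - {"fingers": 0,"linear": [0,0,0],"twist": 0}
    - {"fingers": 0,"linear": [0,0,0],"twist": 0}
    - {"fingers": 0,"linear": [0,0,0],"twist": 0}

```text
clock: 10.32
eef_pos: [540.5, -330.1, 49.2]
tool_rot: [3.141, -0.001, 0.001]
force: [-0.4, 0.6, 5.7]
width: 46.7
gripper_force: 61.2
```

Request:
drive_tool:
  motion:
    - {"fingers": 0,"linear": [0,0,-0.005],"twist": 0}
    - {"fingers": 0,"linear": [0,0,-0.015],"twist": 0}
    - {"fingers": 0,"linear": [0,0,-0.02],"twist": 0}
    - {"fingers": 0,"linear": [0,0,-0.015],"twist": 0}
    - {"fingers": 0,"linear": [0,0,-0.005],"twist": 0}

```text
clock: 10.73
eef_pos: [540.9, -331.0, 110.7]
tool_rot: [3.14, -0.003, 0.001]
force: [0.9, -0.1, -0.5]
width: 47.1
gripper_force: 61.7
```

Request:
drive_tool:
  motion:
    - {"fingers": 0,"linear": [-0.007,-0.034,0],"twist": 0}
    - {"fingers": 0,"linear": [-0.008,-0.034,0],"twist": 0}
    - {"fingers": 0,"linear": [-0.007,-0.034,0],"twist": 0}
    - {"fingers": 0,"linear": [-0.007,-0.034,0],"twist": 0}
    - {"fingers": 0,"linear": [-0.007,-0.033,0],"twist": 0}

```text
clock: 11.15
eef_pos: [502.5, -159.4, 107.9]
tool_rot: [-3.141, 0.001, 0.0]
force: [1.4, 0.2, -1.0]
width: 47.3
gripper_force: 61.8
```

Request:
drive_tool:
  motion:
    - {"fingers": 0,"linear": [0,0,0],"twist": 0}
    - {"fingers": 0,"linear": [0,0,0],"twist": 0}
    - {"fingers": 0,"linear": [0,0,0],"twist": 0}
    - {"fingers": 0,"linear": [0,0,0],"twist": 0}
    - {"fingers": 0,"linear": [0,0,0],"twist": 0}

```text
clock: 11.57
eef_pos: [503.7, -162.7, 108.2]
tool_rot: [3.141, -0.0, -0.001]
force: [0.2, -0.1, -0.9]
width: 47.2
gripper_force: 61.8
```

```bash
python3 - <<'E'
from h import *
s=monitor.read_state()['eef_pos'];b=s[2]-31.2
look('w7',[[505,-161.3,40],[s[0],s[1],b],[s[0]+25.5,s[1],b]])
E
```

```text
11.6167 [ 503.6 -162.5  108.2] [ 3.141e+00 -0.000e+00 -1.400e-03] 46.75111056039986 [-1.2 -0.1 -0.8]
[505, -161.3, 40] [320.5 200.8]
[np.float64(503.68789044221376), np.float64(-162.6887608556112), np.float64(76.99470697305152)] [322.6 220.8]
[np.float64(529.1878904422138), np.float64(-162.6887608556112), np.float64(76.99470697305152)] [322.6 181.2]
```

View pics/w7.png

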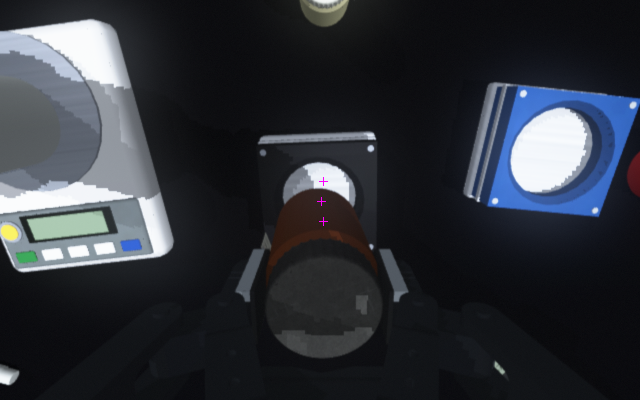

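```bash
python3 - <<'E'
from h import *
W=dict(np.load('pics/w7.npz'));W6=dict(np.load('pics/w6.npz'))
for q in [(263,153),(371,149),(371,247)]:print(q,atz(W,*q,40).round(1))
print('blue',np.mean([atz(W,*q,40) for q in [(523,93),(633,104),(595,211),(495,201)]],0).round(1))
print('jar far edge',atz(W,320,189,77).round(1),'cap',atz(W,324,305,166).round(1),'cap6',atz(W6,315,297,107).round(1))
g=cv2.cvtColor(W['im'],cv2.COLOR_BGR2HSV)
print(g[180:200,320].tolist())
E
```

```text
(263, 153) [ 540.  -121.3   40. ]
(371, 149) [ 542.7 -196.4   40. ]
(371, 247) [ 468.1 -199.6   40. ]
blue [ 538.5 -329.    40. ]
jar far edge [ 524.3 -161.1   77. ] cap [ 504.4 -162.9  166. ] cap6 [ 543.  -327.4  107. ]
[[109, 11, 245], [109, 11, 246], [108, 10, 247], [105, 10, 249], [107, 9, 250], [105, 8, 249], [108, 10, 247], [108, 17, 230], [115, 19, 149], [0, 36, 63], [4, 80, 51], [4, 77, 50], [4, 77, 50], [4, 77, 50], [4, 78, 52], [4, 82, 50], [4, 82, 50], [4, 87, 50], [5, 88, 49], [4, 85, 51]]
```

The blue well centre comes out at (538.5,-329). The black block centre is (504.0,-160.5) and the held jar's cap is (504.4,-162.9), so I shift y by +2 mm and lower in stages.

Request:
drive_tool:
  motion:
    - {"fingers": 0,"linear": [0,-0.002,0.01],"twist": 0}
    - {"fingers": 0,"linear": [0,0,0.015],"twist": 0}
    - {"fingers": 0,"linear": [0,0,0.009],"twist": 0}
    - {"fingers": 0,"linear": [0,0,0],"twist": 0}
    - {"fingers": 0,"linear": [0,0,0],"twist": 0}

```text
clock: 12.03
eef_pos: [503.0, -159.2, 73.5]
tool_rot: [-3.141, 0.002, 0.0]
force: [0.6, -1.1, -0.3]
width: 47.0
gripper_force: 61.8
```

Request:
drive_tool:
  motion:
    - {"fingers": 0,"linear": [0,0,0.004],"twist": 0}
    - {"fingers": 0,"linear": [0,0,0.004],"twist": 0}
    - {"fingers": 0,"linear": [0,0,0.002],"twist": 0}
    - {"fingers": 0,"linear": [0,0,0],"twist": 0}

```text
clock: 12.37
eef_pos: [504.6, -160.1, 64.4]
tool_rot: [3.14, -0.002, 0.0]
force: [1.1, -1.9, -2.5]
width: 46.3
gripper_force: 61.7
```

Request:
drive_tool:
  motion:
    - {"fingers": 0,"linear": [0,0,0.003],"twist": 0}
    - {"fingers": 0,"linear": [0,0,0.003],"twist": 0}
    - {"fingers": 0,"linear": [0,0,0.002],"twist": 0}
    - {"fingers": 0,"linear": [0,0,0],"twist": 0}

```text
clock: 12.7
eef_pos: [504.5, -160.0, 56.3]
tool_rot: [3.14, -0.002, 0.0]
force: [3.2, -3.9, -0.6]
width: 46.8
gripper_force: 61.9
```

Request:
drive_tool:
  motion:
    - {"fingers": 0,"linear": [0,0,0.003],"twist": 0}
    - {"fingers": 0,"linear": [0,0,0.002],"twist": 0}
    - {"fingers": 0,"linear": [0,0,0],"twist": 0}
    - {"fingers": 0,"linear": [0,0,0],"twist": 0}

```text
clock: 13.03
eef_pos: [504.4, -159.9, 51.3]
tool_rot: [3.14, -0.002, 0.0]
force: [2.7, -4.9, -1.0]
width: 46.9
gripper_force: 61.9
```

Request:
drive_tool:
  motion:
    - {"fingers": 0,"linear": [0,0.001,0.001],"twist": 0}
    - {"fingers": 0,"linear": [0,0,0.001],"twist": 0}
    - {"fingers": 0,"linear": [0,0,0],"twist": 0}

```text
clock: 13.28
eef_pos: [504.0, -160.3, 49.3]
tool_rot: [3.141, -0.001, 0.001]
force: [2.7, -3.6, 1.5]
width: 46.8
gripper_force: 62.1
```

Request:
drive_tool:
  motion:
    - {"fingers": 1,"linear": [0,0,0],"twist": 0}
    - {"fingers": 1,"linear": [0,0,0],"twist": 0}
    - {"fingers": 1,"linear": [0,0,0],"twist": 0}
    - {"fingers": 1,"linear": [0,0,0],"twist": 0}
    - {"fingers": 1,"linear": [0,0,0],"twist": 0}

```text
clock: 13.7
eef_pos: [502.9, -159.4, 49.0]
tool_rot: [-3.141, 0.001, 0.001]
force: [-0.3, -0.7, -1.1]
width: 85.2
gripper_force: 0.0
```

Request:
drive_tool:
  motion:
    - {"fingers": 1,"linear": [0,0,-0.02],"twist": 0}
    - {"fingers": 1,"linear": [0,0,-0.035],"twist": 0}
    - {"fingers": 1,"linear": [0,0,-0.035],"twist": 0}
    - {"fingers": 1,"linear": [0,0,-0.035],"twist": 0}
    - {"fingers": 1,"linear": [0,0,-0.01],"twist": 0}

```text
clock: 14.12
eef_pos: [506.1, -160.7, 189.1]
tool_rot: [3.14, -0.007, 0.001]
force: [0.2, -0.6, 0.8]
width: 85.2
gripper_force: 0.0
```

Request:
drive_tool:
  motion:
    - {"fingers": 1,"linear": [0.0095,-0.0335,0],"twist": 0}
    - {"fingers": 1,"linear": [0.0095,-0.0335,0],"twist": 0}
    - {"fingers": 1,"linear": [0.0095,-0.0335,0],"twist": 0}
    - {"fingers": 1,"linear": [0.0095,-0.0335,0],"twist": 0}
    - {"fingers": 1,"linear": [0.0095,-0.0335,0],"twist": 0}

```text
clock: 14.53
eef_pos: [550.6, 9.2, 184.0]
tool_rot: [-3.141, 0.001, 0.001]
force: [0.0, -0.4, -0.2]
width: 85.3
gripper_force: 0.0
```

Request:
drive_tool:
  motion:
    - {"fingers": 1,"linear": [0.0095,-0.0335,0],"twist": 0}
    - {"fingers": 1,"linear": [0,0,0],"twist": 0}
    - {"fingers": 1,"linear": [0,0,0],"twist": 0}
    - {"fingers": 1,"linear": [0,0,0],"twist": 0}
    - {"fingers": 1,"linear": [0,0,0],"twist": 0}

```text
clock: 14.95
eef_pos: [559.8, 39.2, 184.0]
tool_rot: [3.141, 0.001, -0.001]
force: [0.6, 0.0, -0.0]
width: 85.3
gripper_force: 0.0
```

Request:
drive_tool:
  motion:
    - {"fingers": 1,"linear": [0,0,0],"twist": 0}
    - {"fingers": 1,"linear": [0,0,0],"twist": 0}
    - {"fingers": 1,"linear": [0,0,0],"twist": 0}
    - {"fingers": 1,"linear": [0,0,0],"twist": 0}
    - {"fingers": 1,"linear": [0,0,0],"twist": 0}

```text
clock: 15.37
eef_pos: [560.5, 40.6, 184.4]
tool_rot: [-3.142, -0.0, 0.0]
force: [0.0, 0.1, -0.2]
width: 85.5
gripper_force: 0.0
```

```bash
python3 - <<'E'
from h import *
look('w8',[[561,40,113],[567,41,42],[504,-161,107]])
E
```

```text
15.4167 [560.5  40.7 184.4] [ 3.1416e+00 -1.0000e-04  5.0000e-04] 85.20340688161166 [-0.4 -0.4  0.3]
[561, 40, 113] [323.4 200.5]
[567, 41, 42] [322.  171.2]
[504, -161, 107] [573.3 266. ]
```

View pics/w8.png

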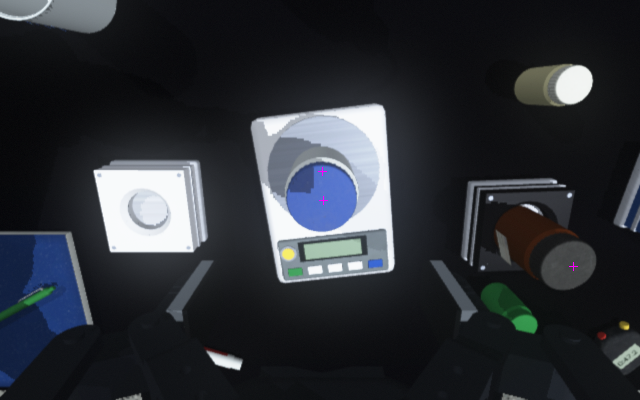

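The blue cap at (322,195) is about 3 mm farther than predicted. The pan centre at (322,170) is as predicted, and the amber jar sits in the black block. I'll descend.

Request:
drive_tool:
  motion:
    - {"fingers": 1,"linear": [0.003,0,0.02],"twist": 0}
    - {"fingers": 1,"linear": [0,0,0.03],"twist": 0}
    - {"fingers": 1,"linear": [0,0,0.03],"twist": 0}
    - {"fingers": 1,"linear": [0,0,0.025],"twist": 0}
    - {"fingers": 1,"linear": [0,0,0.01],"twist": 0}

```text
clock: 15.83
eef_pos: [561.2, 40.8, 66.2]
tool_rot: [3.141, 0.005, 0.001]
force: [-1.2, 0.1, 0.2]
width: 85.2
gripper_force: 0.0
```

Request:
drive_tool:
  motion:
    - {"fingers": 1,"linear": [0,0,0.004],"twist": 0}
    - {"fingers": 1,"linear": [0,0,0],"twist": 0}
    - {"fingers": 1,"linear": [0,0,0],"twist": 0}
    - {"fingers": 1,"linear": [0,0,0],"twist": 0}
    - {"fingers": 1,"linear": [0,0,0],"twist": 0}

```text
clock: 16.25
eef_pos: [564.6, 41.0, 66.8]
tool_rot: [-3.141, -0.003, 0.001]
force: [0.2, -1.1, 0.8]
width: 85.5
gripper_force: 0.0
```

Request:
drive_tool:
  motion:
    - {"fingers": 1,"linear": [0,0,0],"twist": 0}
    - {"fingers": 1,"linear": [0,0,0],"twist": 0}
    - {"fingers": 1,"linear": [0,0,0],"twist": 0}
    - {"fingers": 1,"linear": [0,0,0],"twist": 0}
    - {"fingers": 1,"linear": [0,0,0],"twist": 0}

```text
clock: 16.67
eef_pos: [563.5, 41.0, 65.4]
tool_rot: [-3.142, -0.0, 0.001]
force: [0.6, -0.1, 0.9]
width: 85.0
gripper_force: 0.0
```

```bash
python3 - <<'E'
from h import *
d=look('w9',[[564,40.5,113]])
g=cv2.cvtColor(d['color'],cv2.COLOR_BGR2HSV);m=cv2.inRange(g,(105,120,50),(125,255,255));m[:,:200]=0;m[:,440:]=0
n,l,st,c=cv2.connectedComponentsWithStats(m);i=1+st[1:,4].argmax();print(st[i]);k,_=cv2.findContours((l==i).astype(np.uint8),0,1);e=cv2.fitEllipse(cv2.convexHull(k[0]));print(e,atz(d,*e[0],113))
E
```

```text
16.7167 [563.5  40.9  65.3] [-3.1416e+00 -0.0000e+00  7.0000e-04] 85.31142007986068 [-0.2  0.7  0.6]
[564, 40.5, 113] [324.3 290.4]
[  259   224   126   122 12032]
((321.5257568359375, 285.66143798828125), (121.75379943847656, 126.65187072753906), 97.67549133300781) [566.15338265  41.60076185 113.        ]
```

Request:
drive_tool:
  motion:
    - {"fingers": 0,"linear": [0.0015,0,0],"twist": 0}
    - {"fingers": 0,"linear": [0,0,0],"twist": 0}
    - {"fingers": 0,"linear": [0,0,0],"twist": 0}
    - {"fingers": 0,"linear": [0,0,0],"twist": 0}
    - {"fingers": 0,"linear": [0,0,0],"twist": 0}

```text
clock: 17.13
eef_pos: [565.3, 40.9, 66.2]
tool_rot: [-3.142, -0.001, 0.001]
force: [-2.1, -0.3, 7.2]
width: 53.2
gripper_force: 61.4
```

Request:
drive_tool:
  motion:
    - {"fingers": 0,"linear": [0,0,0],"twist": 0}
    - {"fingers": 0,"linear": [0,0,0],"twist": 0}
    - {"fingers": 0,"linear": [0,0,0],"twist": 0}

```text
clock: 17.38
eef_pos: [565.3, 40.8, 66.2]
tool_rot: [-3.142, -0.001, 0.001]
force: [-1.6, 0.0, 7.8]
width: 53.2
gripper_force: 61.4
```

Request:
drive_tool:
  motion:
    - {"fingers": 0,"linear": [0,0,-0.01],"twist": 0}
    - {"fingers": 0,"linear": [0,0,-0.025],"twist": 0}
    - {"fingers": 0,"linear": [0,0,-0.035],"twist": 0}
    - {"fingers": 0,"linear": [0,0,-0.035],"twist": 0}
    - {"fingers": 0,"linear": [0,0,-0.02],"twist": 0}

```text
clock: 17.8
eef_pos: [566.4, 40.9, 194.2]
tool_rot: [-3.141, -0.005, 0.001]
force: [0.4, 0.4, -1.5]
width: 53.2
gripper_force: 63.3
```

Request:
drive_tool:
  motion:
    - {"fingers": 0,"linear": [0,0.02,0],"twist": 0}
    - {"fingers": 0,"linear": [-0.002,0.035,0],"twist": 0}
    - {"fingers": 0,"linear": [-0.003,0.035,0],"twist": 0}
    - {"fingers": 0,"linear": [-0.003,0.035,0],"twist": 0}
    - {"fingers": 0,"linear": [-0.003,0.035,0],"twist": 0}

```text
clock: 18.22
eef_pos: [553.6, -120.5, 190.8]
tool_rot: [3.142, -0.0, 0.001]
force: [0.1, 1.2, -1.0]
width: 52.9
gripper_force: 63.3
```

Request:
drive_tool:
  motion:
    - {"fingers": 0,"linear": [-0.003,0.035,0],"twist": 0}
    - {"fingers": 0,"linear": [-0.003,0.035,0],"twist": 0}
    - {"fingers": 0,"linear": [-0.003,0.035,0],"twist": 0}
    - {"fingers": 0,"linear": [-0.003,0.035,0],"twist": 0}
    - {"fingers": 0,"linear": [-0.003,0.035,0],"twist": 0}

```text
clock: 18.63
eef_pos: [538.6, -295.6, 190.7]
tool_rot: [-3.141, 0.0, 0.001]
force: [1.2, 0.4, -1.5]
width: 53.1
gripper_force: 63.3
```

Request:
drive_tool:
  motion:
    - {"fingers": 0,"linear": [-0.002,0.025,0],"twist": 0}
    - {"fingers": 0,"linear": [0,0.01,0],"twist": 0}
    - {"fingers": 0,"linear": [0,0,0.02],"twist": 0}
    - {"fingers": 0,"linear": [0,0,0.03],"twist": 0}
    - {"fingers": 0,"linear": [0,0,0.03],"twist": 0}

```text
clock: 19.05
eef_pos: [538.2, -328.7, 110.6]
tool_rot: [3.141, -0.003, 0.001]
force: [0.6, -0.6, -1.9]
width: 53.0
gripper_force: 63.3
```

Request:
drive_tool:
  motion:
    - {"fingers": 0,"linear": [0,0,0],"twist": 0}
    - {"fingers": 0,"linear": [0,0,0],"twist": 0}
    - {"fingers": 0,"linear": [0,0,0],"twist": 0}
    - {"fingers": 0,"linear": [0,0,0],"twist": 0}
    - {"fingers": 0,"linear": [0,0,0],"twist": 0}

```text
clock: 19.47
eef_pos: [538.6, -329.6, 112.4]
tool_rot: [3.14, -0.003, 0.001]
force: [-0.4, -0.2, -1.7]
width: 52.8
gripper_force: 63.7
```

Request:
drive_tool:
  motion:
    - {"fingers": 0,"linear": [0,0,0],"twist": 0}
    - {"fingers": 0,"linear": [0,0,0],"twist": 0}
    - {"fingers": 0,"linear": [0,0,0],"twist": 0}
    - {"fingers": 0,"linear": [0,0,0],"twist": 0}
    - {"fingers": 0,"linear": [0,0,0],"twist": 0}

```text
clock: 19.88
eef_pos: [537.3, -329.1, 110.4]
tool_rot: [3.142, -0.0, 0.001]
force: [0.3, -1.4, -1.7]
width: 53.1
gripper_force: 63.7
```

```bash
python3 - <<'E'
from h import *
s=monitor.read_state()['eef_pos'];b=s[2]-24.2
d=look('w10',[[538,-329.3,40],[s[0]+29.5,s[1],b]])
g=cv2.cvtColor(d['color'],cv2.COLOR_BGR2HSV);m=cv2.inRange(g,(105,120,50),(125,255,255));m[:235]=0;m[:,:200]=0;m[:,440:]=0
n,l,st,c=cv2.connectedComponentsWithStats(m);i=1+st[1:,4].argmax();print(st[i]);k,_=cv2.findContours((l==i).astype(np.uint8),0,1);e=cv2.fitEllipse(cv2.convexHull(k[0]));print(e,atz(d,*e[0],b+71))
E
```

```text
19.9333 [ 537.2 -329.1  110.3] [3.1416e+00 0.0000e+00 7.0000e-04] 53.0703326182717 [-0.9 -0.1 -1.7]
[538, -329.3, 40] [322.8 200.6]
[np.float64(566.7653365087954), np.float64(-329.08657663137836), np.float64(86.20401639431269)] [322.8 177.6]
[  255   235   139   137 13912]
((324.3374938964844, 308.7909240722656), (145.5399169921875, 158.33094787597656), 152.75030517578125) [ 528.53111089 -329.61731512  157.20401639]
```

View pics/w10.png

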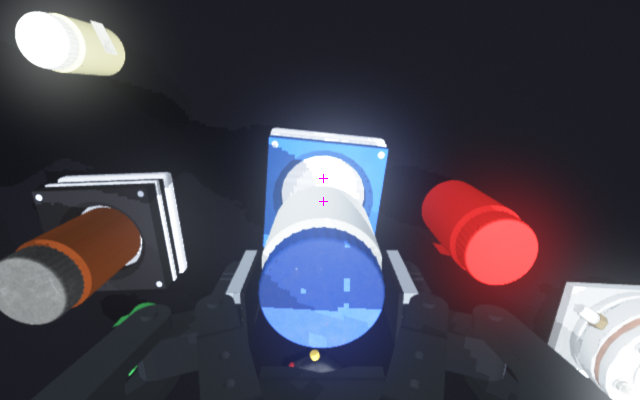

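The cap is centred near (322,289), which is above the well. Screws and well agree with (538,-329.3). I'll lower in stages.

Request:
drive_tool:
  motion:
    - {"fingers": 0,"linear": [0.0005,0,0.01],"twist": 0}
    - {"fingers": 0,"linear": [0,0,0.02],"twist": 0}
    - {"fingers": 0,"linear": [0,0,0.012],"twist": 0}
    - {"fingers": 0,"linear": [0,0,0.003],"twist": 0}
    - {"fingers": 0,"linear": [0,0,0],"twist": 0}

```text
clock: 20.35
eef_pos: [537.4, -328.5, 64.1]
tool_rot: [-3.14, 0.002, 0.001]
force: [0.7, -0.7, -1.4]
width: 52.8
gripper_force: 63.8
```

Request:
drive_tool:
  motion:
    - {"fingers": 0,"linear": [0,0,0.002],"twist": 0}
    - {"fingers": 0,"linear": [0,0,0.002],"twist": 0}
    - {"fingers": 0,"linear": [0,0,0.002],"twist": 0}
    - {"fingers": 0,"linear": [0,0,0],"twist": 0}
    - {"fingers": 0,"linear": [0,0,0],"twist": 0}

```text
clock: 20.77
eef_pos: [537.9, -329.2, 59.5]
tool_rot: [3.141, -0.0, 0.001]
force: [0.4, -0.8, -1.7]
width: 53.4
gripper_force: 63.5
```

Request:
drive_tool:
  motion:
    - {"fingers": 0,"linear": [0,0,0.003],"twist": 0}
    - {"fingers": 0,"linear": [0,0,0.003],"twist": 0}
    - {"fingers": 0,"linear": [0,0,0.002],"twist": 0}
    - {"fingers": 0,"linear": [0,0,0],"twist": 0}
    - {"fingers": 0,"linear": [0,0,0],"twist": 0}

```text
clock: 21.18
eef_pos: [537.7, -329.1, 51.1]
tool_rot: [-3.142, 0.0, 0.001]
force: [1.5, -1.2, -1.4]
width: 53.1
gripper_force: 63.3
```

Request:
drive_tool:
  motion:
    - {"fingers": 0,"linear": [0,0,0.003],"twist": 0}
    - {"fingers": 0,"linear": [0,0,0.002],"twist": 0}
    - {"fingers": 0,"linear": [0,0,0.002],"twist": 0}
    - {"fingers": 0,"linear": [0,0,0],"twist": 0}
    - {"fingers": 0,"linear": [0,0,0],"twist": 0}

```text
clock: 21.6
eef_pos: [537.8, -329.1, 44.2]
tool_rot: [-3.142, -0.0, 0.001]
force: [1.7, -0.3, -1.4]
width: 53.1
gripper_force: 63.4
```

Request:
drive_tool:
  motion:
    - {"fingers": 0,"linear": [0,0,0.001],"twist": 0}
    - {"fingers": 0,"linear": [0,0,0.001],"twist": 0}
    - {"fingers": 0,"linear": [0,0,0],"twist": 0}

```text
clock: 21.85
eef_pos: [538.3, -329.1, 42.5]
tool_rot: [3.141, -0.001, 0.001]
force: [2.2, 0.4, 1.7]
width: 53.5
gripper_force: 63.9
```

Request:
drive_tool:
  motion:
    - {"fingers": 1,"linear": [0,0,0],"twist": 0}
    - {"fingers": 1,"linear": [0,0,0],"twist": 0}
    - {"fingers": 1,"linear": [0,0,0],"twist": 0}
    - {"fingers": 1,"linear": [0,0,0],"twist": 0}
    - {"fingers": 1,"linear": [0,0,0],"twist": 0}

```text
clock: 22.27
eef_pos: [537.4, -329.1, 42.2]
tool_rot: [-3.141, 0.001, 0.001]
force: [0.4, 0.3, 0.6]
width: 85.2
gripper_force: 0.0
```

Request:
drive_tool:
  motion:
    - {"fingers": 1,"linear": [0,0,-0.015],"twist": 0}
    - {"fingers": 1,"linear": [0,0,-0.03],"twist": 0}
    - {"fingers": 1,"linear": [0,0,-0.035],"twist": 0}
    - {"fingers": 1,"linear": [0,0,-0.035],"twist": 0}
    - {"fingers": 1,"linear": [0,0,-0.025],"twist": 0}

```text
clock: 22.68
eef_pos: [538.4, -329.7, 185.4]
tool_rot: [3.14, -0.002, 0.001]
force: [0.5, -0.1, -0.1]
width: 85.3
gripper_force: 0.0
```

Request:
drive_tool:
  motion:
    - {"fingers": 1,"linear": [0.021,-0.033,0],"twist": 0}
    - {"fingers": 1,"linear": [0.021,-0.033,0],"twist": 0}
    - {"fingers": 1,"linear": [0.021,-0.034,0],"twist": 0}
    - {"fingers": 1,"linear": [0.021,-0.034,0],"twist": 0}
    - {"fingers": 1,"linear": [0.022,-0.033,0],"twist": 0}

```text
clock: 23.1
eef_pos: [644.0, -160.1, 182.5]
tool_rot: [-3.141, 0.0, 0.001]
force: [0.7, 0.2, -0.3]
width: 85.3
gripper_force: 0.0
```

Request:
drive_tool:
  motion:
    - {"fingers": 1,"linear": [0,0,0],"twist": 0}
    - {"fingers": 1,"linear": [0,0,0],"twist": 0}
    - {"fingers": 1,"linear": [0,0,0],"twist": 0}
    - {"fingers": 1,"linear": [0,0,0],"twist": 0}
    - {"fingers": 1,"linear": [0,0,0],"twist": 0}

```text
clock: 23.52
eef_pos: [642.7, -164.2, 182.4]
tool_rot: [3.141, 0.001, -0.002]
force: [0.4, -0.4, 0.3]
width: 85.2
gripper_force: 0.0
```

Request:
drive_tool:
  motion:
    - {"fingers": 1,"linear": [0,0,0],"twist": 0}
    - {"fingers": 1,"linear": [0,0,0],"twist": 0}
    - {"fingers": 1,"linear": [0,0,0],"twist": 0}
    - {"fingers": 1,"linear": [0,0,0],"twist": 0}
    - {"fingers": 1,"linear": [0,0,0],"twist": 0}

```text
clock: 23.93
eef_pos: [643.6, -162.1, 182.4]
tool_rot: [-3.142, -0.0, 0.001]
force: [-0.4, 0.8, 0.7]
width: 85.6
gripper_force: 0.0
```

```bash
python3 - <<'E'
from h import *
d=look('w11',[[644,-162.5,61],[538,-329.3,89],[504,-161,107]])
E
```

```text
23.9833 [ 643.6 -162.1  182.3] [ 3.1416e+00 -0.0000e+00  7.0000e-04] 85.44614407259873 [-0.3  0.  -0.6]
[644, -162.5, 61] [322.8 183.3]
[538, -329.3, 89] [509.7 306.6]
[504, -161, 107] [320.9 352.2]
```

View pics/w11.png

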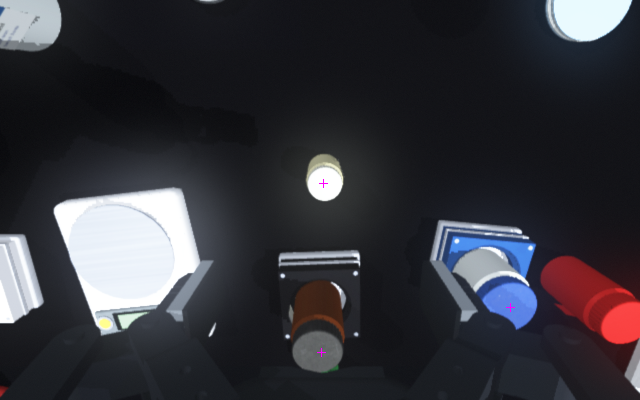

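The cream cap at (323,183) is exactly below the tool. Both larger jars are seated as predicted. The bare pan is visible around (121,252). I'll grasp the cream jar, a little lower this time.

Request:
drive_tool:
  motion:
    - {"fingers": 1,"linear": [0,0,0.02],"twist": 0}
    - {"fingers": 1,"linear": [0,0,0.035],"twist": 0}
    - {"fingers": 1,"linear": [0,0,0.035],"twist": 0}
    - {"fingers": 1,"linear": [0,0,0.035],"twist": 0}
    - {"fingers": 1,"linear": [0,0,0.025],"twist": 0}

```text
clock: 24.4
eef_pos: [642.2, -161.4, 29.4]
tool_rot: [-3.141, 0.003, 0.001]
force: [-0.8, -0.8, -0.5]
width: 85.4
gripper_force: 0.0
```

Request:
drive_tool:
  motion:
    - {"fingers": 1,"linear": [0,0,0.01],"twist": 0}
    - {"fingers": 1,"linear": [0,0,0],"twist": 0}
    - {"fingers": 1,"linear": [0,0,0],"twist": 0}
    - {"fingers": 1,"linear": [0,0,0],"twist": 0}
    - {"fingers": 1,"linear": [0,0,0],"twist": 0}

```text
clock: 24.82
eef_pos: [645.4, -162.5, 24.6]
tool_rot: [3.141, -0.004, 0.001]
force: [-0.5, -0.2, 0.8]
width: 85.2
gripper_force: 0.0
```

Request:
drive_tool:
  motion:
    - {"fingers": 0,"linear": [0,0,0],"twist": 0}
    - {"fingers": 0,"linear": [0,0,0],"twist": 0}
    - {"fingers": 0,"linear": [0,0,0],"twist": 0}
    - {"fingers": 0,"linear": [0,0,0],"twist": 0}
    - {"fingers": 0,"linear": [0,0,0],"twist": 0}

```text
clock: 25.23
eef_pos: [644.5, -163.7, 23.5]
tool_rot: [3.139, -0.002, 0.0]
force: [0.5, -1.0, -0.4]
width: 28.7
gripper_force: 59.8
```

Request:
drive_tool:
  motion:
    - {"fingers": 0,"linear": [0,0,0],"twist": 0}
    - {"fingers": 0,"linear": [0,0,0],"twist": 0}
    - {"fingers": 0,"linear": [0,0,0],"twist": 0}

```text
clock: 25.48
eef_pos: [644.6, -163.6, 23.5]
tool_rot: [3.14, -0.002, 0.0]
force: [-0.3, -1.8, 5.8]
width: 28.8
gripper_force: 60.4
```

Request:
drive_tool:
  motion:
    - {"fingers": 0,"linear": [0,0,-0.01],"twist": 0}
    - {"fingers": 0,"linear": [0,0,-0.025],"twist": 0}
    - {"fingers": 0,"linear": [0,0,-0.03],"twist": 0}
    - {"fingers": 0,"linear": [0,0,-0.025],"twist": 0}
    - {"fingers": 0,"linear": [0,0,-0.01],"twist": 0}

```text
clock: 25.9
eef_pos: [645.6, -161.9, 126.2]
tool_rot: [3.141, -0.005, 0.001]
force: [0.9, -0.2, -0.2]
width: 28.6
gripper_force: 59.9
```

Request:
drive_tool:
  motion:
    - {"fingers": 0,"linear": [-0.01,-0.02,0],"twist": 0}
    - {"fingers": 0,"linear": [-0.013,-0.035,0],"twist": 0}
    - {"fingers": 0,"linear": [-0.013,-0.035,0],"twist": 0}
    - {"fingers": 0,"linear": [-0.013,-0.035,0],"twist": 0}
    - {"fingers": 0,"linear": [-0.013,-0.035,0],"twist": 0}

```text
clock: 26.32
eef_pos: [579.8, -0.2, 121.7]
tool_rot: [-3.141, 0.002, 0.001]
force: [0.6, 0.8, -1.8]
width: 28.7
gripper_force: 60.0
```

Request:
drive_tool:
  motion:
    - {"fingers": 0,"linear": [-0.01,-0.03,0],"twist": 0}
    - {"fingers": 0,"linear": [-0.005,-0.014,0],"twist": 0}
    - {"fingers": 0,"linear": [0,0,0],"twist": 0}
    - {"fingers": 0,"linear": [0,0,0],"twist": 0}
    - {"fingers": 0,"linear": [0,0,0],"twist": 0}

```text
clock: 26.73
eef_pos: [566.5, 40.8, 122.1]
tool_rot: [3.141, 0.0, -0.0]
force: [-0.1, -0.1, -1.9]
width: 28.8
gripper_force: 60.0
```

Request:
drive_tool:
  motion:
    - {"fingers": 0,"linear": [0,0,0],"twist": 0}
    - {"fingers": 0,"linear": [0,0,0],"twist": 0}
    - {"fingers": 0,"linear": [0,0,0],"twist": 0}
    - {"fingers": 0,"linear": [0,0,0],"twist": 0}
    - {"fingers": 0,"linear": [0,0,0],"twist": 0}

```text
clock: 27.15
eef_pos: [566.6, 41.5, 122.3]
tool_rot: [3.142, -0.0, 0.0]
force: [1.1, 0.6, -1.2]
width: 29.0
gripper_force: 60.0
```

```bash
python3 - <<'E'
from h import *
s=monitor.read_state()['eef_pos']
d=look('w12',[[567.5,41,42],[s[0],s[1],s[2]-23.5]]+[[567.5+52.5*np.cos(a),41+52.5*np.sin(a),42] for a in np.arange(0,6.28,.39)])
E
```

```text
27.2 [566.6  41.6 122.3] [-3.1416e+00 -0.0000e+00  2.0000e-04] 28.380195359864715 [ 0.2  0.2 -1.1]
[567.5, 41, 42] [323.1 196.4]
[np.float64(566.5765775902098), np.float64(41.48252398250809), np.float64(98.80575488424837)] [322.6 225.5]
[np.float64(620.0), np.float64(41.0), 42] [323.2 126.2]
[np.float64(616.0577256425089), np.float64(60.95989179396598), 42] [295.5 131.8]
[np.float64(604.8229607456445), np.float64(77.92216950802154), 42] [272.5 147.4]
[np.float64(587.9829634261821), np.float64(89.33940638114711), 42] [258.1 170. ]
[np.float64(568.066796145559), np.float64(93.49694031207324), 42] [254.1 195.7]
[np.float64(548.0655063540574), np.float64(89.77038503770314), 42] [260.4 220.2]
[np.float64(530.9829253606977), np.float64(78.71940163612913), 42] [275.5 240.4]
[np.float64(519.3845472991896), np.float64(62.003647573602024), 42] [296.9 253.6]
[np.float64(515.0122383950712), np.float64(42.13352622562004), 42] [321.6 258.6]
[np.float64(518.5226402207516), np.float64(22.093169777721652), 42] [346.5 254.6]
[np.float64(529.3885540294926), np.float64(4.8922766428413595), 42] [368.4 242.3]
[np.float64(545.9781164544789), np.float64(-6.885890705436715), 42] [384.4 222.8]
[np.float64(565.7998758176144), np.float64(-11.47246494843241), 42] [391.9 198.6]
[np.float64(585.8769630271793), np.float64(-8.178625742264146), 42] [389.1 172.9]
[np.float64(603.1941633753875), np.float64(2.5009519477280335), 42] [375.9 149.7]
[np.float64(615.1507471526667), np.float64(18.962389063407407), 42] [353.9 133.1]
[np.float64(619.9510521255555), np.float64(38.733476026541744), 42] [326.4 126.3]
```

View pics/w12.png

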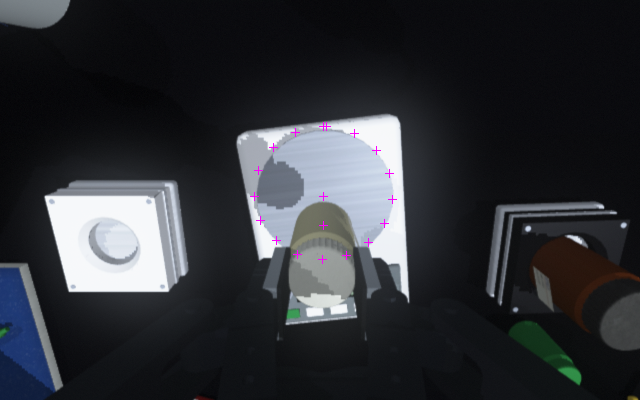

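The marked pan circle overlays the pan within about 1–2 mm, and the cream jar hangs upright at (322,255). I'll lower it gently.

Request:
drive_tool:
  motion:
    - {"fingers": 0,"linear": [0.001,0.001,0.015],"twist": 0}
    - {"fingers": 0,"linear": [0,0,0.02],"twist": 0}
    - {"fingers": 0,"linear": [0,0,0.01],"twist": 0}
    - {"fingers": 0,"linear": [0,0,0.004],"twist": 0}
    - {"fingers": 0,"linear": [0,0,0],"twist": 0}

```text
clock: 27.62
eef_pos: [566.7, 40.9, 72.4]
tool_rot: [3.141, 0.002, 0.001]
force: [0.6, -0.1, -0.6]
width: 29.1
gripper_force: 60.0
```

Request:
drive_tool:
  motion:
    - {"fingers": 0,"linear": [0,0,0.002],"twist": 0}
    - {"fingers": 0,"linear": [0,0,0.001],"twist": 0}
    - {"fingers": 0,"linear": [0,0,0],"twist": 0}
    - {"fingers": 0,"linear": [0,0,0],"twist": 0}
    - {"fingers": 0,"linear": [0,0,0],"twist": 0}

```text
clock: 28.03
eef_pos: [567.8, 41.0, 70.8]
tool_rot: [-3.141, -0.001, 0.001]
force: [-1.2, 0.1, 0.0]
width: 28.8
gripper_force: 60.0
```

Request:
drive_tool:
  motion:
    - {"fingers": 0,"linear": [0,0,0.001],"twist": 0}
    - {"fingers": 0,"linear": [0,0,0],"twist": 0}
    - {"fingers": 0,"linear": [0,0,0],"twist": 0}
    - {"fingers": 0,"linear": [0,0,0],"twist": 0}

```text
clock: 28.37
eef_pos: [567.5, 41.0, 69.3]
tool_rot: [-3.142, -0.0, 0.001]
force: [0.9, -0.1, -0.7]
width: 28.9
gripper_force: 60.0
```

Request:
drive_tool:
  motion:
    - {"fingers": 0,"linear": [0,0,0.001],"twist": 0}
    - {"fingers": 0,"linear": [0,0,0.001],"twist": 0}
    - {"fingers": 0,"linear": [0,0,0],"twist": 0}
    - {"fingers": 0,"linear": [0,0,0],"twist": 0}

```text
clock: 28.7
eef_pos: [567.4, 40.9, 67.2]
tool_rot: [3.142, 0.0, 0.001]
force: [0.9, -0.5, -1.1]
width: 28.8
gripper_force: 60.0
```

Request:
drive_tool:
  motion:
    - {"fingers": 0,"linear": [0,0,0.001],"twist": 0}
    - {"fingers": 0,"linear": [0,0,0],"twist": 0}
    - {"fingers": 0,"linear": [0,0,0],"twist": 0}

```text
clock: 28.95
eef_pos: [567.5, 41.0, 66.3]
tool_rot: [3.142, 0.0, 0.001]
force: [0.5, -0.2, -1.1]
width: 28.8
gripper_force: 60.0
```

Request:
drive_tool:
  motion:
    - {"fingers": 0,"linear": [0,0,0.0007],"twist": 0}
    - {"fingers": 0,"linear": [0,0,0],"twist": 0}
    - {"fingers": 0,"linear": [0,0,0],"twist": 0}

```text
clock: 29.2
eef_pos: [567.5, 41.0, 65.6]
tool_rot: [-3.142, 0.0, 0.001]
force: [-0.9, -1.1, -0.2]
width: 29.1
gripper_force: 60.0
```

Request:
drive_tool:
  motion:
    - {"fingers": 0,"linear": [0,0,0.0005],"twist": 0}
    - {"fingers": 0,"linear": [0,0,0],"twist": 0}
    - {"fingers": 0,"linear": [0,0,0],"twist": 0}

```text
clock: 29.45
eef_pos: [567.7, 40.9, 65.4]
tool_rot: [-3.142, -0.0, 0.001]
force: [-1.9, 0.3, 2.6]
width: 28.6
gripper_force: 60.4
```

Light contact of about 3 N. Release, retreat and check.

Request:
drive_tool:
  motion:
    - {"fingers": 1,"linear": [0,0,0],"twist": 0}
    - {"fingers": 1,"linear": [0,0,0],"twist": 0}
    - {"fingers": 1,"linear": [0,0,0],"twist": 0}
    - {"fingers": 1,"linear": [0,0,0],"twist": 0}
    - {"fingers": 1,"linear": [0,0,0],"twist": 0}

```text
clock: 29.87
eef_pos: [567.5, 41.0, 65.0]
tool_rot: [3.142, 0.0, 0.001]
force: [0.5, -0.6, 0.5]
width: 85.1
gripper_force: 0.0
```

Request:
drive_tool:
  motion:
    - {"fingers": 1,"linear": [0,0,-0.015],"twist": 0}
    - {"fingers": 1,"linear": [0,0,-0.03],"twist": 0}
    - {"fingers": 1,"linear": [0,0,-0.035],"twist": 0}
    - {"fingers": 1,"linear": [0,0,-0.035],"twist": 0}
    - {"fingers": 1,"linear": [0,0,-0.02],"twist": 0}

```text
clock: 30.28
eef_pos: [569.1, 40.9, 203.8]
tool_rot: [-3.141, -0.005, 0.001]
force: [0.2, -0.4, -0.1]
width: 85.4
gripper_force: 0.0
```

Request:
drive_tool:
  motion:
    - {"fingers": 1,"linear": [0,0,0],"twist": 0}
    - {"fingers": 1,"linear": [0,0,0],"twist": 0}
    - {"fingers": 1,"linear": [0,0,0],"twist": 0}
    - {"fingers": 1,"linear": [0,0,0],"twist": 0}
    - {"fingers": 1,"linear": [0,0,0],"twist": 0}

```text
clock: 30.7
eef_pos: [566.5, 40.8, 198.7]
tool_rot: [3.141, 0.003, 0.001]
force: [-0.0, 0.9, -0.1]
width: 85.1
gripper_force: 0.0
```

```bash
python3 - <<'E'
from h import *
d=look('w13',[[567.5,41,103]])
S=cams.get_image('scene')['color'][130:290,130:450]
c=np.zeros((600,640,3),np.uint8);c[:280]=d['color'][60:340];c[280:]=cv2.resize(S,(640,320),interpolation=2)
cv2.imwrite('pics/c13.png',c)
E
```

```text
30.75 [566.7  40.9 198.8] [3.1412e+00 2.4000e-03 8.0000e-04] 85.76723426697188 [-0.5  0.8  0.3]
[567.5, 41, 103] [322.3 190.4]
```

View pics/c13.png

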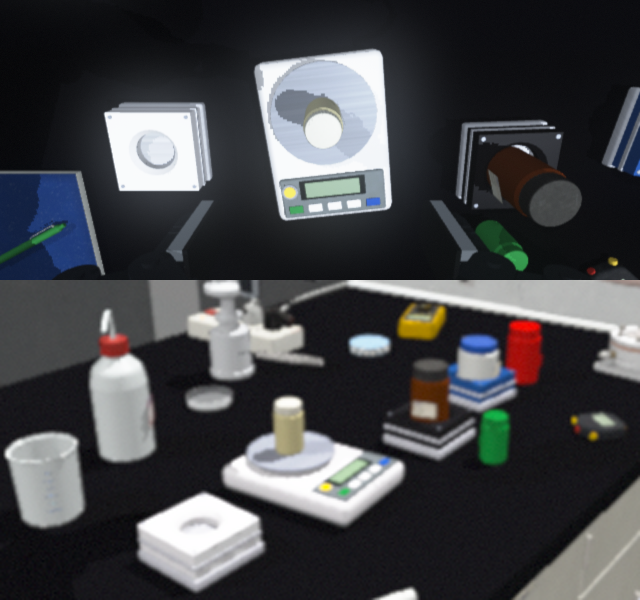

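The cream jar stands centred on the pan (crop (322,130) above, (288,440) below). The amber jar is in the black block and the blue-capped jar is in the blue block. The bystanders and decoys have not moved, so I'm handing in.

```bash
python3 -c "
from cell import ctrl
print(ctrl.finish_job())"
```

```text
the job is handed in; nothing more can be done
None
```

The job is handed in at about 31 s: the blue-capped jar is in the blue block, the amber jar is in the black block, and the small cream jar stands in the middle of the balance pan.

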